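# Set a stepped shaft up on V-blocks for a run-out check

## Task

Set the stepped shaft up for a run-out check: stand the two V-blocks on the granite surface plate and lay the shaft in them, one under each of its two journals, so that it lies level and parallel to the plate's long edges with its flanged end on the left as seen from the robot. Then stand the dial gauge on the plate behind the shaft, gauge side towards the robot, so that its spring plunger is pressed in by the top of the shaft's body midway between the V-blocks. Leave the shackle and the tape measure where they lie.

Things in the scene. Friction and masses are not known exactly. Their poses are not given: they have to be found in the camera images.
- surface_plate: Dark granite surface plate, a flat slab 200 mm deep (its x) by 260 mm long (its y), fixed. Origin under its centre; its top is 30 mm above the origin. x points away from the robot, y to the left, turned by up to 0.2 rad.
- broad_v_block: Broad steel V-block: 70 mm wide (x), 28 mm thick (y, along which the V runs), 47.4 mm high, 0.55 kg, loose. The 90 degree V is 44 mm wide at the top and ends 25.4 mm above the underside: a 32 mm bar lies in it with its axis 48 mm above the underside. Origin at the centre of the underside; symmetric. On the bench at the right; grasp across the thickness, low down.
- narrow_v_block: Narrow steel V-block: 46 mm wide (x), 28 mm thick (y, along which the V runs), 49.3 mm high, 0.4 kg, loose. The 90 degree V is 28 mm wide at the top and ends 35.3 mm above the underside: an 18 mm bar lies in it with its axis 48 mm above the underside. Origin at the centre of the underside; symmetric. On the bench at the right; grasp across the thickness, low down.
- shaft: Round turned steel shaft, 0.85 kg, lying in the saddle. Its y is its axis; origin on the axis, mid body. Body: diameter 36 mm, y = -36 to 36 mm. Thick journal: diameter 32, y = 36 to 84, then a flange of diameter 46 to y = 94. Thin journal: diameter 18, y = -84 to -36, then a threaded tail of diameter 14 to y = -98.5. Centre of mass at y = 11: grasp across the body. It may roll about y.
- saddle: Wooden saddle holding the shaft at the start, fixed at the left: a board 66 x 196 mm, 12 mm thick, with notched uprights 56 mm wide, 22 mm thick at y = 60 and -60 mm, up to 53 mm high. Origin under the board's centre, y along the shaft. The shaft's axis lies 50 mm above this origin, its flange towards +y.
- dial_stand: Dial gauge on an upright magnetic stand (magnet off), 0.66 kg, loose, at the right. Base 50 (x) x 60 (y) x 50 mm high; origin under its centre, z up. Square clamp block, 22 x 22 mm, on top of the post at 160 to 194 mm height: grasp it across y. Gauge and plunger stand out 70 mm along -x (at y = 0), face to -x; gauge 51 mm across, top at 142 mm; the plunger's free tip is 62 mm above the underside.
- plunger (a joint): How far the gauge's spring plunger is pushed up into the gauge: 0 free, 0.008 m at most, with 0.25 to 1.2 N. With stand and V-blocks on the plate and the shaft level in them, it is pushed in 4 mm right over the shaft's axis, about 2 mm when 8 mm to the side.
- shackle: Galvanised bow shackle, 109 x 109 x 28 mm, lying flat beyond the plate; bystander. Origin at the centre of its underside.
- measure: Yellow tape measure, 34 x 76 x 64 mm, standing beyond the plate; bystander. Origin at the centre of its underside.
Not all that is in view belongs to the job. What is shaped like the narrow_v_block but purple or turquoise is not meant.

How it is judged:
By the outcome, as a careful person would: the job done as asked, in the order asked, and still so for the second after the job is handed in, with the robot touching nothing.
It also fails if it takes over 99 s, if anything falls off the work surface, if the arm or the gripper's body presses on something with over 40 N, if the wrist force passes 120 N, or if a joint passes its speed limit or range.

## Robot

A 7-joint arm with a two-finger parallel gripper is mounted at the origin on the work surface; the furniture and walls round the work are solid. World frame = base frame: x ahead of the robot, y to its left, z up, the work surface at z = 0. Lengths are in m, angles in degrees, forces in N, time in s.
With the tool pointing down it reaches from about 0.425 to 1.025 m from the base axis. Payload 3.6 kg.
Tool frame: the origin (TCP) lies midway between the tips of the shut fingers; the grasp point (between the pads) lies 19 mm behind it; z points along the fingers, y is the line along which they close (so a half turn about z gives the same grasp; the last joint's range is limited). The gripper opens to 85 mm and grips with 20 to 120 N. Pads are 22 mm wide; open, the fingers measure 114 mm over their backs; the gripper's body (76 mm by 85 mm) begins 54 mm behind the grasp point. The pads swing forward as they close: fully open they stand 13 mm farther back than shut.
Start: joints at [61.851, 33.873, 2.773, 92.16, -1.908, 54.013, -1.931], TCP at [0.281, -0.668, 0.199] pointing down, gripper open.
Joint ranges: [-153.93, 153.93], [-27.13, 128.08], [-72.61, 78.16], [10.71, 143.7], [-87.88, 267.88], [4.46, 118.87], [-176.78, 176.78]. Speed limits (degrees/s): [147.25, 147.25, 180, 180, 180, 180, 180].

## Interface

Orientations are given as [roll, pitch, yaw] about the fixed x, y, z axes, in that order (R = Rz(yaw) Ry(pitch) Rx(roll)).
In Python, from cell import ctrl gives the robot as it stands. Calls block until the motion is done:
- ctrl.reach(position, orientation): joint-space move of the TCP to a pose.
- ctrl.move_linear(position, attitude=None, vel=0.15): straight line of the TCP; attitude=None keeps the orientation; vel is the mean speed in m/s.
- ctrl.move_j(angles): joint-space move.
- ctrl.grip(opening, grasp_force=None): opening from 0.0 (shut) to 1.0 (fully open); grasp_force is the grip in N (None keeps the last); returns when the fingers have stopped.
- ctrl.dwell(seconds).
- ctrl.solve_ik(position, orientation): joint angles nearest the present ones, or None.
- ctrl.read_camera(name): name is "scene" or "top" or "wrist"; returns the picture (384x512x3 uint8, blue, green, red); there is no depth.
- ctrl.get_calibration(name): a dict with "fovy" (degrees; the focal length in pixels is half the picture's height over the tangent of half this angle, whatever the lens; pixels are square), "cx", "cy" (the principal point, pixels), "world_to_cam" (4x4, takes a point from world to camera coordinates). Camera axes: x right, y down, z forward; pixel columns grow to the right and rows downward; lengths in m; the calibration is good to about 2 mm. A picture is of the moment at which its call begins: read the wrist's pose just before it. get_calibration takes no time and is no camera call; for the wrist camera it gives the pose at the moment of the call.
A pose or a line that the arm cannot do raises ctrl.IKError and nothing moves.
- ctrl.job_done(): hands the job in; it is judged then, once.
Readings, each from a call of its own:
- ctrl.current_time_s(): time.
- ctrl.current_joints(): joint angles.
- ctrl.current_joint_velocities(): joint speeds.
- ctrl.current_effort(): joint torques, N m.
- ctrl.current_position(): TCP position.
- ctrl.current_orientation(): TCP orientation.
- ctrl.current_contact_force(): force on the tool from outside, world axes, zero at the start.
- ctrl.current_torque(): the same for the moment, N m.
- ctrl.current_width(): opening from 0.0 (shut) to 1.0 (fully open).
- ctrl.current_finger_force(): force on a finger pad.
Only numpy, scipy, OpenCV 4.12 (cv2) and the standard library are available. Lean on these libraries where they do the work, as an engineer would, in place of code of your own. Each camera call takes 0.05 s, during which the arm holds its last target. There are 200 camera calls.

## Working session

There is one attempt and no reset: what is moved stays moved. The work goes in short steps, each a Python script; the robot and the scene stay as the last script left them, time stands still between calls to the robot, and variables do not carry over. Pictures are saved under pics/ and viewed, at most 14 in all, crops included, and the job is handed in when it is done.

```bash
mkdir -p pics; ls; python3 - <<'E'
from cell import ctrl
import cv2
for n in ["scene","top"]:
    im=ctrl.read_camera(n); cv2.imwrite(f"pics/{n}0.png",im)
    c=ctrl.get_calibration(n); print(n,c)
E
```

```text
pics
scene {'fovy': 46.38540866204391, 'cx': 247.00650516897014, 'cy': 187.76761683732178, 'world_to_cam': array([[ 0.72033057, -0.69355008,  0.01059091, -0.47020209],
       [-0.35106535, -0.37770496, -0.85679174,  0.23998774],
       [ 0.59822822,  0.61345518, -0.51555383,  1.06852274],
       [ 0.        ,  0.        ,  0.        ,  1.        ]])}
top {'fovy': 52.306705175328155, 'cx': 255.06462240107928, 'cy': 194.8571396612754, 'world_to_cam': array([[-0.03024555, -0.99954027, -0.00210892, -0.0449974 ],
       [-0.97536152,  0.02997507, -0.21856668,  0.62746257],
       [ 0.21852941, -0.00455371, -0.97581974,  1.17761003],
       [ 0.        ,  0.        ,  0.        ,  1.        ]])}
```

View pics/top0.png

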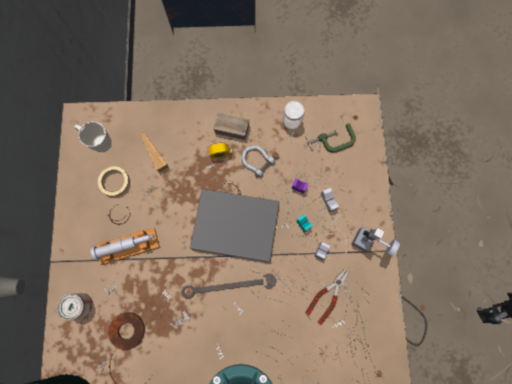

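View pics/scene0.png

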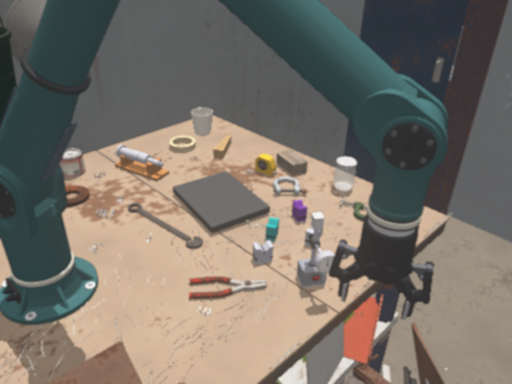

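The top view shows two grey blocks, at (330,199) and (322,251). The purple one at (300,186) and the turquoise one at (304,223) are decoys. The dial stand's base is at about (365,240), the plate at (236,225) and the saddle with the shaft at (125,246). I'll crop in close to check these.

```bash
cat > h.py <<'E'
import numpy as np, cv2
from cell import ctrl
def K(c):
    f=192/np.tan(np.radians(c["fovy"]/2)); return np.array([[f,0,c["cx"]],[0,f,c["cy"]],[0,0,1]])
def p2w(c,uv,z):
    T=c["world_to_cam"]; R,t=T[:3,:3],T[:3,3]; o=-R.T@t
    d=R.T@np.linalg.inv(K(c))@np.array([uv[0],uv[1],1.]); return o+d*(z-o[2])/d[2]
def w2p(c,P):
    T=c["world_to_cam"]; q=(K(c)@(T[:3,:3]@np.atleast_2d(P).T+T[:3,3:])); return (q[:2]/q[2]).T
def crop(im,x0,y0,w,h,s,name):
    cv2.imwrite(name,cv2.resize(im[y0:y0+h,x0:x0+w],None,fx=s,fy=s,interpolation=cv2.INTER_CUBIC))
E
python3 - <<'E'
from h import *
im=cv2.imread("pics/top0.png")
a=im[175:270,280:410]; b=im[185:270,80:200]
A=cv2.resize(a,None,fx=6,fy=6,interpolation=cv2.INTER_CUBIC)
cv2.imwrite("pics/c1.png",A)
c=ctrl.get_calibration("top")
for n,uv,z in [("grey1",(330,199),.045),("grey2",(322,251),.045),("sad",(125,246),.05),("plate",(236,225),.03),("stand",(365,240),.05),("shackle",(257,160),.014),("meas",(220,151),.06)]:
    print(n,p2w(c,uv,z).round(3))
# plate corners by threshold
g=cv2.cvtColor(im,cv2.COLOR_BGR2GRAY); m=((g<85)&(im.max(2).astype(int)-im.min(2)<25)).astype(np.uint8)
m[:, :170]=0; m[:,300:]=0; m[:170]=0; m[280:]=0
m=cv2.morphologyEx(m,cv2.MORPH_OPEN,np.ones((5,5)))
cs=max(cv2.findContours(m,0,2)[0],key=cv2.contourArea)
P=np.array([p2w(c,q[0],.03)[:2] for q in cs],np.float32)
print(cv2.minAreaRect(cs),cv2.minAreaRect(P))
E
```

```text
grey1 [ 0.61  -0.307  0.045]
grey2 [ 0.444 -0.27   0.045]
sad [0.478 0.35  0.05 ]
plate [0.537 0.    0.03 ]
stand [ 0.474 -0.407  0.05 ]
shackle [ 0.759 -0.075  0.014]
meas [0.78  0.047 0.06 ]Traceback (most recent call last):
  File "<stdin>", line 13, in <module>
ValueError: max() iterable argument is empty
```

View pics/c1.png

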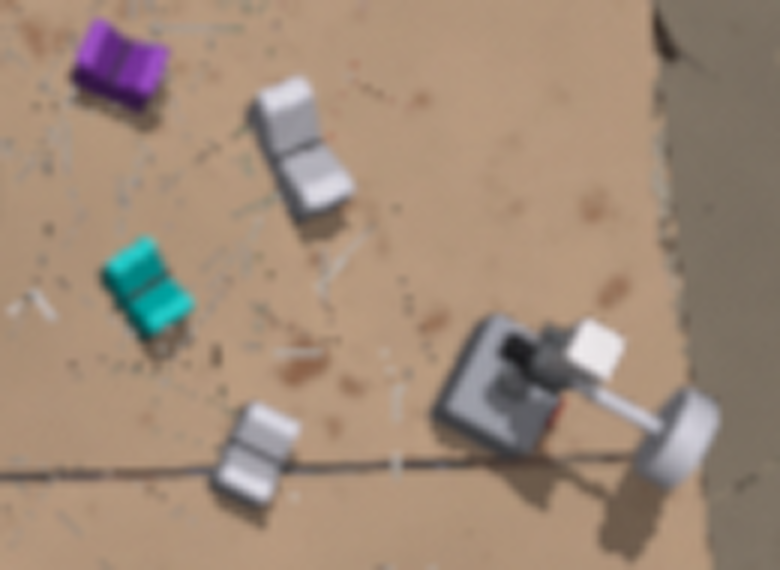

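The crop shows the broad block at crop px (305,145), the longer of the two with the wide V, and the narrow grey block at (257,455). The stand's base is at (500,385), with the clamp at (597,350) and the gauge at (680,440). The purple and turquoise decoys are separate from all of these. Next I'll move over the right-hand side and take wrist views, and fit the plate from the top image.

```bash
python3 - <<'E'
from h import *
im=cv2.imread("pics/top0.png"); c=ctrl.get_calibration("top")
print(im[225,236],im[200,215])
hsv=im.astype(int); m=((abs(hsv-im[225,236].astype(int)).max(2)<22)).astype(np.uint8)
m[:, :180]=0; m[:,290:]=0; m[:180]=0; m[268:]=0
m=cv2.morphologyEx(m,cv2.MORPH_OPEN,np.ones((5,5)))
cs=max(cv2.findContours(m,0,2)[0],key=cv2.contourArea)
P=np.array([p2w(c,q[0],.03)[:2] for q in cs],np.float32)
print(cv2.minAreaRect(cs),cv2.minAreaRect(P),cv2.boxPoints(cv2.minAreaRect(P)))
w=ctrl.get_calibration("wrist"); print(w)
from scipy.spatial.transform import Rotation as Ro
R=Ro.from_euler("xyz",ctrl.current_orientation(),degrees=True).as_matrix(); p=np.array(ctrl.current_position())
Tw=np.linalg.inv(w["world_to_cam"]); print("cam in tool",R.T@(Tw[:3,3]-p),R.T@Tw[:3,:3], ctrl.current_orientation())
for q in [(.44,-.3),(.55,-.3)]:
  for y in [180,90,0,-90]:
    s=ctrl.solve_ik([*q,.33],[180,0,y]); print(q,y,None if s is None else np.round(s))
E
```

```text
[112 112 114] [116 116 118]
((234.32431030273438, 224.05404663085938), (80.55550384521484, 60.82762145996094), 9.462322235107422) ((0.5411730408668518, 0.005036666989326477), (0.2588382363319397, 0.19778266549110413), 78.90144348144531) [[ 0.4192184  -0.10292569]
 [ 0.613302   -0.1409983 ]
 [ 0.66312766  0.11299902]
 [ 0.4690441   0.15107164]]
{'fovy': 58.02282082237214, 'cx': 258.1280436308491, 'cy': 199.93558768482293, 'world_to_cam': array([[ 0.38636707, -0.92234367, -0.00162561, -0.72458942],
       [-0.88116799, -0.36963829,  0.29480588, -0.03581913],
       [-0.27251323, -0.11247085, -0.95555578,  0.37950823],
       [ 0.        ,  0.        ,  0.        ,  1.        ]])}
cam in tool [ 0.07683297  0.00075204 -0.17408497] [[-1.17842661e-03 -9.55587550e-01 -2.94705015e-01]
 [ 9.99999206e-01 -1.25758091e-03  7.90722430e-05]
 [-4.46175852e-04 -2.94704688e-01  9.55588273e-01]] [-1.79881288e+02  5.94913165e-03  2.27961963e+01]
(0.44, -0.3) 180 [ 63.  16. -41. 107.  12.  62. 107.]
(0.44, -0.3) 90 [ 44.  13. -18. 108.   5.  60.  24.]
(0.44, -0.3) 0 [ 26.  12.   4. 108.  -1.  60. -59.]
(0.44, -0.3) -90 [   6.   13.   29.  109.   -7.   60. -142.]
(0.55, -0.3) 180 [ 53.  24. -41.  96.  17.  66.  98.]
(0.55, -0.3) 90 [ 37.  21. -17.  97.   7.  64.  18.]
(0.55, -0.3) 0 [ 21.  20.   5.  97.  -2.  63. -64.]
(0.55, -0.3) -90 [   3.   22.   30.   98.  -12.   63. -144.]
```

Plate centre is (0.541, 0.005) with yaw −11.1°, and its fitted size matches the description. Moving over the right side.

```bash
python3 - <<'E'
from h import *
p=ctrl.current_position(); 
ctrl.move_linear([p[0],p[1],.30],vel=.2)
ctrl.reach([.57,-.33,.30],[180,0,0]); 
c=ctrl.get_calibration("wrist"); im=ctrl.read_camera("wrist"); np.save("w1.npy",c,allow_pickle=True)
cv2.imwrite("pics/w1.png",im); crop(im,0,0,512,384,1.5,"pics/w1b.png"); print(ctrl.current_time_s(),ctrl.current_position(),ctrl.current_joints())
for n,q in [("broad",(.61,-.307,.047)),("narrow",(.444,-.27,.049)),("stand",(.474,-.407,.05))]: print(n,w2p(c,q)*1.5)
E
```

```text
2.4417 [ 0.56893945 -0.33191388  0.29983672] [ 23.8347099   23.70627195   3.48810688  95.35485311  -1.53312531
  61.00050542 -62.38837429]
broad [[355.8134884  186.38968617]]
narrow [[318.38404771 375.61162204]]
stand [[472.89896704 344.32407023]]
```

View pics/w1b.png

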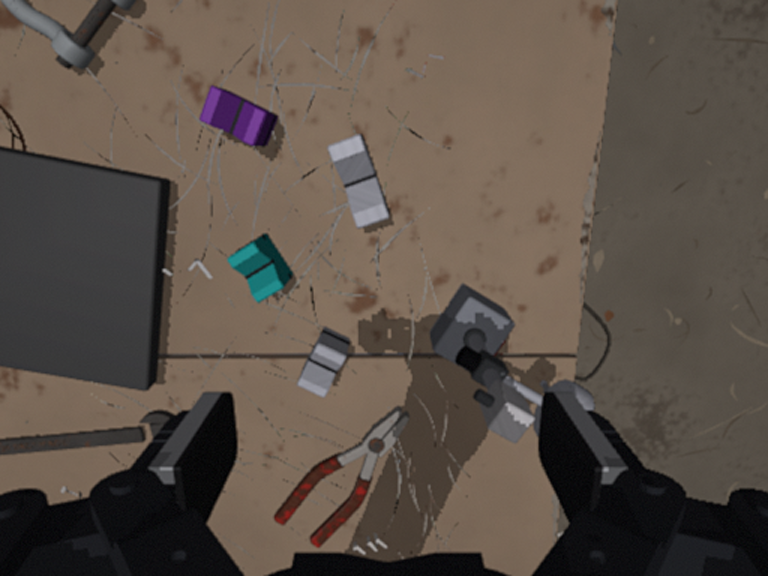

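Wrist view (1.5x): the broad block's top corners are (329,147), (360,135), (391,217) and (361,228). The narrow block's are (324,328), (350,345), (323,396) and (299,382). The stand's base is at (472,328), the clamp at (512,420) and the gauge at (568,405).

```bash
cat >> h.py <<'E'
def block(c,corn,z):
    """corners in order along: short edge(0-1), long edge(1-2) -> centre, yaw of block x axis mod 180, sizes"""
    P=np.array([p2w(c,q,z)[:2] for q in corn]); ctr=P.mean(0)
    u=(P[2]-P[1]+P[3]-P[0]); yaw=np.degrees(np.arctan2(u[1],u[0]))
    return ctr,yaw,np.linalg.norm(u)/2,np.linalg.norm(P[1]-P[0]+P[2]-P[3])/2
PC=np.array([.5412,.0050]); PY=-11.1
def plate(x,y):
    a=np.radians(PY); return PC+np.array([[np.cos(a),-np.sin(a)],[np.sin(a),np.cos(a)]])@[x,y]
def shot(name,crp=None,s=1):
    c=ctrl.get_calibration("wrist"); im=ctrl.read_camera("wrist")
    x0,y0,w,h=crp or (0,0,512,384); crop(im,x0,y0,w,h,s,name); np.save(name+".npy",c,allow_pickle=True); return c,im
E
python3 - <<'E'
from h import *
c=np.load("w1.npy",allow_pickle=True).item()
print(block(c,np.array([(329,147),(360,135),(391,217),(361,228)])/1.5,.0474))
print(block(c,np.array([(324,328),(350,345),(323,396),(299,382)])/1.5,.0493))
P=[p2w(c,np.array(q)/1.5,.03)[:2] for q in [(168,179),(153,389)]]; print("plate right edge",P, PC, plate(100,-130),plate(-100,-130))
for n,x,y,z in [("b",.6,-.305,.11),("pl",*plate(-35,60),.1),("pl",*plate(-35,-60),.1)]:
  for yaw in ([-20,160] if n=="b" else [PY,PY+180]):
    s=ctrl.solve_ik([x,y,z],[180,0,yaw]); print(n,yaw,None if s is None else np.round(s))
E
```

```text
(array([ 0.61293087, -0.31089775]), np.float64(-159.40466187683344), np.float64(0.06848769310581498), np.float64(0.026228817019216463))
(array([ 0.45620146, -0.27541768]), np.float64(153.60766278662376), np.float64(0.056523108485550595), np.float64(0.026333911733294583))
plate right edge [array([ 0.61518331, -0.14951376]), array([ 0.42175965, -0.11054469])] [0.5412 0.005 ] [  73.64261075 -146.81524297] [-122.61592205 -108.31084967]
b -20 [ 19.  36.   6. 103.  -5.  41. -82.]
b 160 [ 44.  39. -32. 102.  28.  47.  69.]
pl -11.1 None
pl 168.9 None
pl -11.1 None
pl 168.9 None
```

```bash
sed -i 's/plate(x,y)/plate(x,y)/' h.py; python3 - <<'E'
from h import *
ctrl.reach([.610,-.310,.125],[180,0,20.6])
c,im=shot("pics/b1.png",(130,60,260,195),3)
cv2.imwrite("pics/b1full.png",im); print(ctrl.current_time_s(),ctrl.current_position(),ctrl.current_orientation())
E
```

```text
3.2417 [ 0.61114808 -0.31198877  0.12718538] [ 1.79801841e+02 -1.33647238e-01  2.04788859e+01]
```

View pics/b1.png

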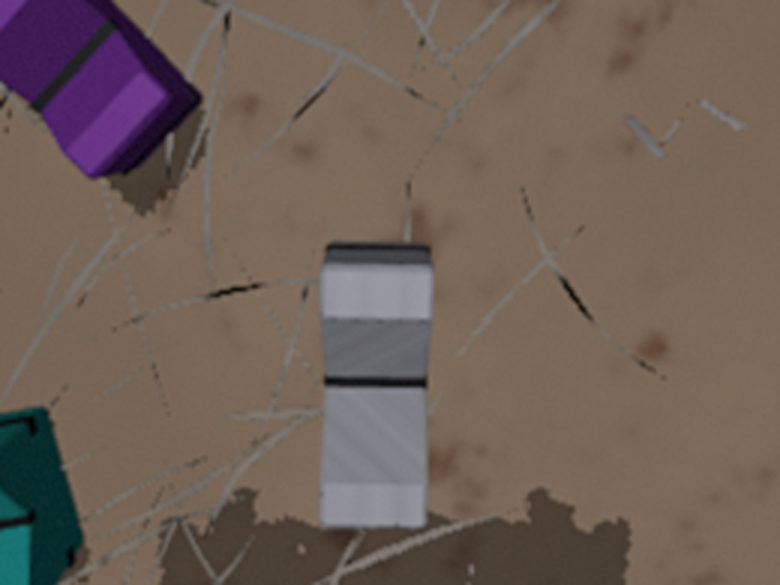

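The broad block's top face in the crop (3x, offset 130,60) has corners (322,263), (432,263), (426,526) and (321,526), and it is aligned with the gripper. I'll grasp it and place it on the plate.

```bash
python3 - <<'E'
from h import *
c=np.load("pics/b1.png.npy",allow_pickle=True).item()
q=np.array([(322,263),(432,263),(426,526),(321,526)])/3+[130,60]
ctr,yaw,L,W=block(c,q,.0474); print(ctr,yaw,L,W)
yaw=(yaw+90)%180-90
ctrl.move_linear([*ctr,.08],[180,0,yaw],vel=.1)
ctrl.move_linear([*ctr,.009],vel=.12); ctrl.dwell(.2); print(ctrl.current_position(),ctrl.current_contact_force())
ctrl.grip(0.0,60); print(ctrl.current_width()*85,ctrl.current_finger_force())
ctrl.move_linear([*ctr,.13],vel=.15); ctrl.dwell(.1)
print(ctrl.current_width()*85,ctrl.current_finger_force(),ctrl.current_contact_force(),ctrl.current_time_s())
t=plate(-.035,.06)
ctrl.reach([*t,.13],[180,0,PY]); ctrl.dwell(.2)
print(t,ctrl.current_position(),ctrl.current_orientation(),ctrl.current_time_s())
# look at plate
c,im=shot("pics/p1.png",None,1.5)
E
```

```text
[ 0.61410558 -0.30869647] -160.4678806089044 0.06915226033918846 0.027193242395981945
[ 0.61489834 -0.30910531  0.01008885] [-0.48963433 -0.08960625  0.47418996]
-0.21056527424802463 0.0
-0.002942013081852428 0.0 [0.19913535 0.8408824  0.05764082] 6.6083
[0.51840607 0.07061583] [0.51899545 0.06951714 0.13000511] [ 1.79986771e+02 -2.60806323e-02 -1.12088154e+01] 8.2583
```

View pics/p1.png

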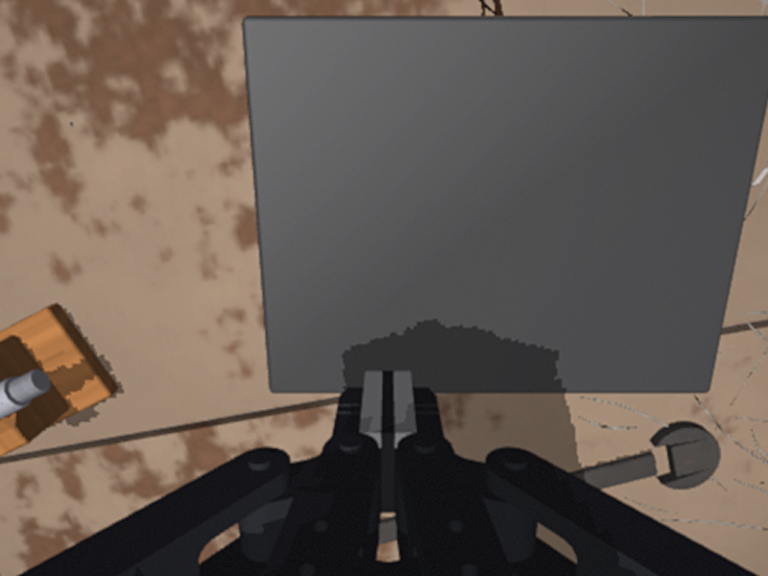

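The gripper closed empty. The plate is clear, with its corners at (247,17), (271,391) and (710,391). I need to see where the broad block is now.

```bash
python3 - <<'E'
from h import *
c=np.load("pics/p1.png.npy",allow_pickle=True).item()
P=[p2w(c,np.array(q)/1.5,.03)[:2] for q in [(247,17),(271,391),(710,391)]]; print("plate corners wrist",P,[plate(*q) for q in [(.1,.13),(-.1,.13),(-.1,-.13)]])
im=ctrl.read_camera("top"); cv2.imwrite("pics/top1.png",im); crop(im,280,170,130,100,6,"pics/t1c.png")
E
```

```text
plate corners wrist [array([0.6620135 , 0.10887581]), array([0.47047203, 0.14862413]), array([ 0.42028618, -0.10273625])] [array([0.66435712, 0.11331585]), array([0.46809859, 0.15182024]), array([ 0.41804288, -0.10331585])]
```

View pics/t1c.png

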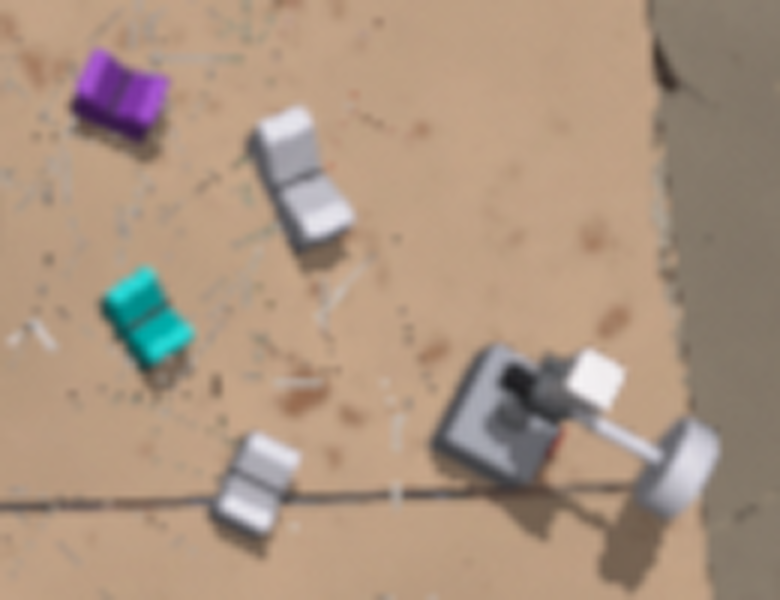

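The block hasn't moved, so the fingers must have closed clear of it. I'll mark the reported TCP in the top and scene images to check it against the real fingertips.

```bash
python3 - <<'E'
from h import *
p=np.array(ctrl.current_position()); out=[]
for n,im in [("top",cv2.imread("pics/top1.png")),("scene",ctrl.read_camera("scene"))]:
    c=ctrl.get_calibration(n); u=w2p(c,p)[0]; x0,y0=(u-[32,40]).astype(int)
    x0=max(x0,0);y0=max(y0,0)
    a=cv2.resize(im[y0:y0+80,x0:x0+64],(400,500),interpolation=cv2.INTER_CUBIC)
    s=400/64
    for k,col in [(0,(0,0,255)),(.03,(0,255,0)),(-.03,(255,0,0))]:
        v=(w2p(c,p+[0,0,k])[0]-[x0,y0]+.5)*s; cv2.drawMarker(a,tuple(int(t) for t in v),col,0,12,2)
    out.append(a)
cv2.imwrite("pics/tcp.png",np.hstack(out)); print(p,ctrl.current_width())
E
```

```text
[0.51876139 0.06993497 0.12997073] 0.0010843867747916394
```

View pics/tcp.png

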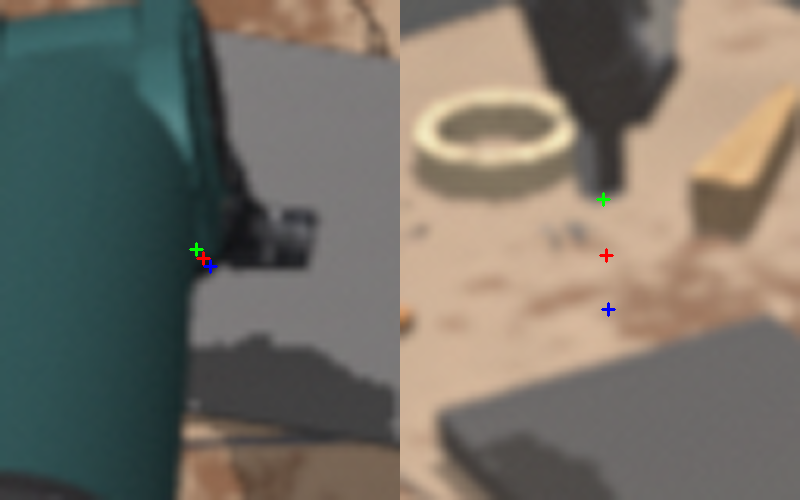

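In both views the real fingertips sit about 30 mm above the reported TCP: the tips end at the green +30 mm mark in the scene image. So the actual tool is shorter than the TCP frame says. I'll measure the offset by touching the shut fingers down gently on the plate.

```bash
python3 - <<'E'
from h import *
p=ctrl.current_position(); x,y=p[0],p[1]
ctrl.move_linear([x,y,.012],vel=.15); ctrl.dwell(.1); f0=ctrl.current_contact_force()[2]
z=.012
while z>-.012:
    z-=.001; ctrl.move_linear([x,y,z],vel=.03); f=ctrl.current_contact_force()[2]-f0
    if abs(f)>2: break
print(z,ctrl.current_position(),f,f0)
ctrl.move_linear([x,y,.05],vel=.2); print(ctrl.current_time_s())
E
```

```text
-0.0030000000000000035 [ 0.51867151  0.07010248 -0.00220874] 7.43481469811174 0.9865289134287547
13.6083
```

Contact came at TCP z ≈ −0.002 on the 0.030 plate, so the tips are 32 mm above the reported TCP. I'll apply that offset and redo the broad block.

```bash
cat >> h.py <<'E'
OFF=.032; PC=np.array([.5412,.0040]); PY=-11.2
def tp(xy,z): return [xy[0],xy[1],z-OFF]      # z = real fingertip height
def pick(xy,yaw,z,zup,force):
    ctrl.move_linear(tp(xy,z),vel=.15); ctrl.dwell(.15)
    ctrl.grip(0.0,force); print("grip mm",ctrl.current_width()*85,ctrl.current_finger_force(),ctrl.current_contact_force())
    ctrl.move_linear(tp(xy,zup),vel=.15); print("lift",ctrl.current_width()*85,ctrl.current_contact_force())
E
python3 - <<'E'
from h import *
ctrl.grip(1.0,60)
b=(.6141,-.3087)
ctrl.move_linear(tp(plate(-.035,.06),.13),vel=.25)
ctrl.reach(tp(b,.13),[180,0,19.5])
pick(b,19.5,.010,.12,60)
if ctrl.current_width()*85<20: raise SystemExit("missed")
t=plate(-.035,.06)
ctrl.reach(tp(t,.12),[180,0,PY]); 
ctrl.move_linear(tp(t,.044),vel=.15); ctrl.dwell(.2); print(ctrl.current_position(),ctrl.current_contact_force())
ctrl.move_linear(tp(t,.0405),vel=.03);print(ctrl.current_position(),ctrl.current_contact_force())
ctrl.grip(.55); 
ctrl.move_linear(tp(t,.12),vel=.25); ctrl.grip(1.0)
n=np.array((.450,-.273)); ctrl.reach(tp(n,.155),[180,0,-27]); ctrl.dwell(.3)
c,im=shot("pics/n1.png",(130,60,260,195),3); print(ctrl.current_time_s(),ctrl.current_position(),ctrl.current_joints())
E
```

```text
grip mm 26.67105587267199 61.359601467847824 [-0.99629102  1.2643043   3.0147984 ]
lift 26.800616916155146 [-0.38637387 -0.90380315 -6.20347467]
[0.51952891 0.06973424 0.0130175 ] [-0.03450027  0.33403282 -5.65923777]
[0.51841483 0.06972656 0.00855589] [ 0.38673433 -0.25734963 -6.12495348]
24.2417 [ 0.45036511 -0.27227985  0.12291397] [ 20.58615125  26.22050049   7.48431232 121.55249225  -6.15114086
  32.58089919 -84.41776602]
```

View pics/n1.png

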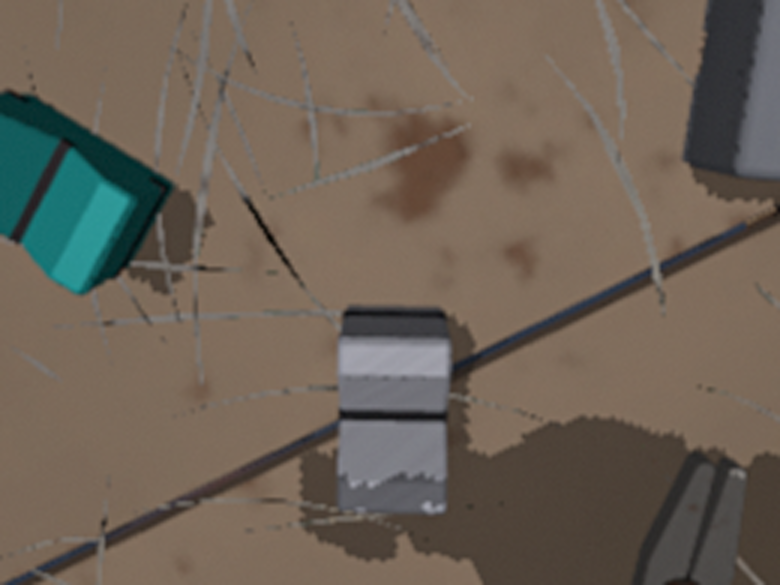

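The narrow block is well centred. In the crop its top corners are (340,338), (448,338), (446,513) and (339,513). I'll pick it, place it at plate y = −60 mm, then look at both blocks.

```bash
python3 - <<'E'
from h import *
c=np.load("pics/n1.png.npy",allow_pickle=True).item()
q=np.array([(340,338),(448,338),(446,513),(339,513)])/3+[130,60]
n,yaw,L,W=block(c,q,.0493); yaw=(yaw+90)%180-90; print(n,yaw,L,W)
ctrl.move_linear(tp(n,.10),[180,0,yaw],vel=.12)
pick(n,yaw,.010,.12,60)
if ctrl.current_width()*85<20: raise SystemExit("missed")
t=plate(-.035,-.06)
ctrl.reach(tp(t,.12),[180,0,PY]); 
ctrl.move_linear(tp(t,.044),vel=.15); ctrl.dwell(.2); print(t,ctrl.current_position())
ctrl.move_linear(tp(t,.0405),vel=.03);print(ctrl.current_position(),ctrl.current_contact_force())
ctrl.grip(.55); 
ctrl.move_linear(tp(t,.15),vel=.25); ctrl.grip(1.0)
m=plate(-.035,0); ctrl.reach(tp(m,.26),[180,0,PY]); ctrl.dwell(.3)
c,im=shot("pics/v1.png",(60,60,390,290),2); print(ctrl.current_time_s(),ctrl.current_position())
E
```

```text
[ 0.44846718 -0.27259965] -27.282145451347787 0.04588180380973595 0.026883924116658738
grip mm 27.15130429917769 58.9028475433588 [-0.79136483  0.01402899  4.84286842]
lift 26.921048600688568 [-0.18497018  0.40995723 -3.74310038]
[ 0.49521251 -0.04805911] [ 0.49606944 -0.04828621  0.01296377]
[ 0.49517329 -0.04794719  0.00856169] [-0.08091666  0.36562802 -3.30923279]
31.5417 [0.50619268 0.01014493 0.22703328]
```

View pics/v1.png

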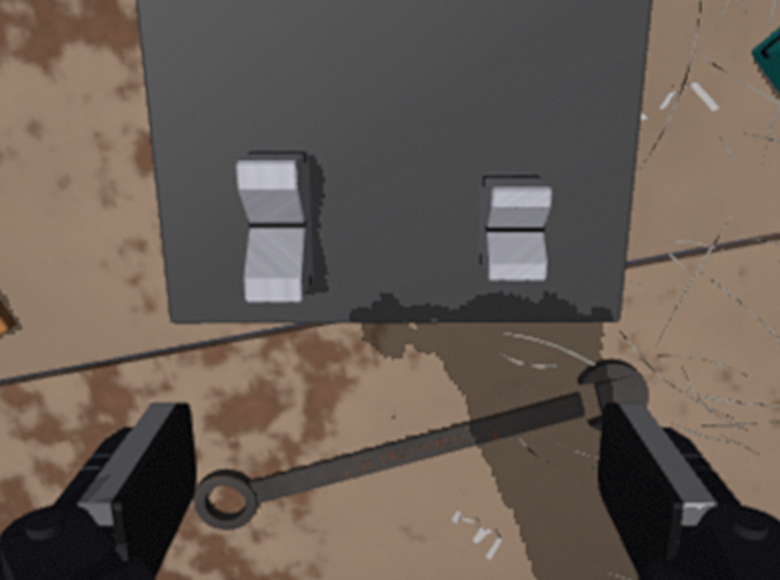

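Both blocks stand on the plate, with their V slots in line at rows 226 and 229 in the crop. I'll check them numerically, then go look at the shaft.

```bash
python3 - <<'E'
from h import *
c=np.load("pics/v1.png.npy",allow_pickle=True).item(); a=np.radians(PY); R=np.array([[np.cos(a),np.sin(a)],[-np.sin(a),np.cos(a)]])
for q,z in [([(238,162),(297,162),(302,300),(246,300)],.0774),([(488,188),(550,188),(546,280),(489,280)],.0793)]:
    ctr,yaw,L,W=block(c,np.array(q)/2+[60,60],z); print("plate frame",(R@(ctr-PC)).round(4),(yaw-PY)%180,L,W)
tc=ctrl.get_calibration("top")
e=[p2w(tc,q,.05)[:2] for q in [(93,250),(158,238)]]; print(e)
s=(.478,.35); ctrl.reach(tp(s,.20),[180,0,100]); ctrl.dwell(.3)
c,im=shot("pics/s1.png",None,1.5); print(ctrl.current_time_s(),ctrl.current_position(),ctrl.current_joints())
E
```

```text
plate frame [-0.0352  0.0592] 179.4070466785162 0.0677122055769098 0.02750389017850197
plate frame [-0.036 -0.059] 1.9413594570310977 0.0450217577872819 0.02834086642748317
[array([0.46823153, 0.45038655]), array([0.49976959, 0.24695489])]
33.1917 [0.47838532 0.34942391 0.16816867] [-25.11462024  27.76357325 -21.16349221 110.54145754  13.99731868
  44.16245143 -44.23311834]
```

View pics/s1.png

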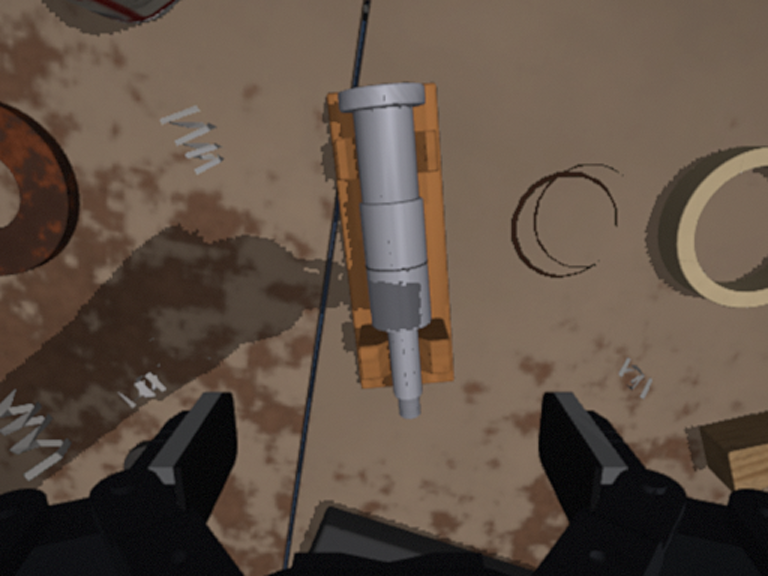

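The flange is at the top of the view, which is tool +x, so world +y (left): the right way round. The body's steps are at (392,202) and (401,329), the tail end at (409,416), and the flange's outer face at about (382,87). I'll grasp the body and lay the shaft in the blocks.

```bash
python3 - <<'E'
from h import *
c=np.load("pics/s1.png.npy",allow_pickle=True).item()
d=[((392,202),.064,.036),((401,329),.064,-.036),((409,416),.055,-.0985),((382,87),.07,.094)]
P=np.array([p2w(c,np.array(u)/1.5,z)[:2] for u,z,_ in d]); Y=np.array([k for *_,k in d])
A=np.c_[np.ones(4),Y]; s=np.linalg.lstsq(A,P,rcond=None)[0]; o,v=s; print(o,v,np.linalg.norm(v),(A@s-P).round(4))
ax=np.degrees(np.arctan2(v[1],v[0])); print(ax)   # shaft +y direction = tool x
ctrl.move_linear(tp(o,.12),[180,0,ax],vel=.12); ctrl.dwell(.1)
pick(o,ax,.031,.14,80); ctrl.dwell(.2); print(ctrl.current_contact_force(),ctrl.current_torque(),ctrl.current_time_s())
if ctrl.current_width()*85<28: raise SystemExit("missed")
m=plate(-.0355,0)
ctrl.reach(tp(m,.16),[180,0,PY+90]); ctrl.dwell(.3)
c,im=shot("pics/s2.png",None,1.5); print(ctrl.current_time_s(),m,ctrl.current_position(),ctrl.current_orientation())
E
```

```text
[0.48417707 0.35746325] [-0.2491498   0.95389145] 0.9858927528207169 [[-0.0001 -0.0006]
 [ 0.0003  0.0004]
 [-0.0002 -0.0001]
 [-0.      0.0003]]
104.63822499581119
grip mm 34.158133546191536 78.69220018386841 [-3.22291399 -2.08997975  7.62845154]
lift 33.72642354124507 [  0.51273308   0.80689052 -10.90818807]
[ 0.09292083 -0.12552989 -8.40250071] [-0.09094625 -0.02644106  0.00492544] 36.6
38.2583 [0.50637609 0.01089532] [0.50643692 0.01165864 0.12792842] [-1.79993356e+02 -1.11847736e-02  7.88803057e+01]
```

View pics/s2.png

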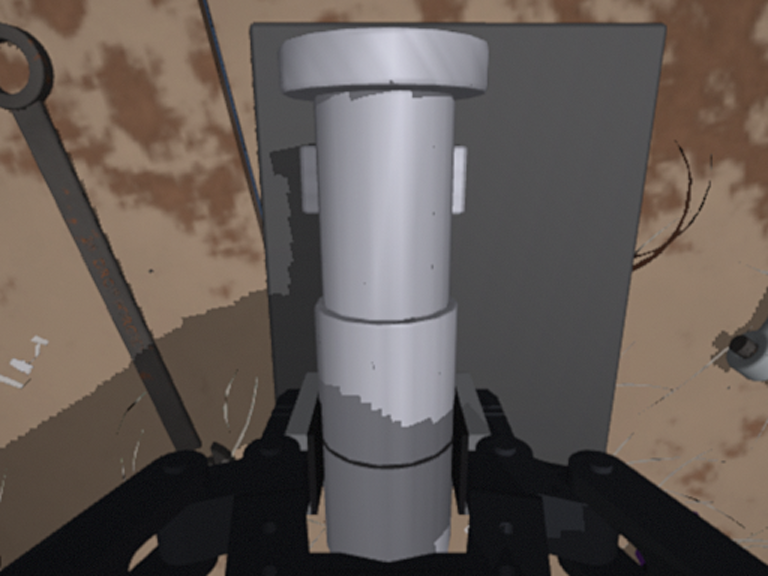

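The shaft is held square, with the flange over the broad block; the step is at (386,318) and the mid-line at (388,464). I'll check the lengthwise offset and tilt, then lower until it's supported.

```bash
python3 - <<'E'
from h import *
c=np.load("pics/s2.png.npy",allow_pickle=True).item(); a=np.radians(PY); R=np.array([[np.cos(a),np.sin(a)],[-np.sin(a),np.cos(a)]])
for u,z in [((386,321),.196),((388,465),.196),((386,94),.192)]: print((R@(p2w(c,np.array(u)/1.5,z)[:2]-PC)).round(4))
m=plate(-.0355,0)
ctrl.move_linear(tp(m,.068),vel=.12); ctrl.dwell(.3); f0=np.array(ctrl.current_contact_force()); print(f0,ctrl.current_torque())
z=.064
while z>.0565:
    z-=.001; ctrl.move_linear(tp(m,z),vel=.03); f=np.array(ctrl.current_contact_force())-f0
    if f[2]>4: break
print(z,ctrl.current_position(),f,ctrl.current_torque(),ctrl.current_time_s())
E
```

```text
[-0.0342  0.0391]
[-0.0337  0.0029]
[-0.0342  0.0852]
[ 0.25252423  0.63549607 -9.16581438] [-0.08207914  0.01608728 -0.02324255]
0.061 [0.50613777 0.01096253 0.02947834] [-3.56832458 -0.66110981  9.79218831] [-8.24129277e-02  5.13158406e-01 -3.55130240e-04] 40.2917
```

```bash
python3 - <<'E'
from h import *
m=plate(-.0355,0); ctrl.move_linear(tp(m,.0625),vel=.03)
m=plate(-.0375,-.002); ctrl.move_linear(tp(m,.0625),vel=.03); z=.0625
while z>.0575:
    z-=.001; ctrl.move_linear(tp(m,z),vel=.03); f=np.array(ctrl.current_contact_force())
    if f[2]>-2: break
print(z,ctrl.current_position(),f,ctrl.current_torque())
ctrl.grip(.75); print(ctrl.current_width(), ctrl.current_contact_force())
ctrl.move_linear(tp(m,.20),vel=.25); ctrl.grip(1.0)
k=plate(-.06,0); ctrl.reach(tp(k,.27),[180,0,PY]); ctrl.dwell(.3)
c,im=shot("pics/s3.png",None,1.5); print(ctrl.current_time_s(),ctrl.current_position())
E
```

```text
0.0595 [0.50445104 0.00937647 0.02808867] [-1.31875496  0.63189052  0.71281441] [-0.08885994  0.19590666 -0.23204162]
0.7473038362143495 [ 0.87458901 -0.17106883  0.96783191]
44.6 [0.48229118 0.01558308 0.23784133]
```

View pics/s3.png

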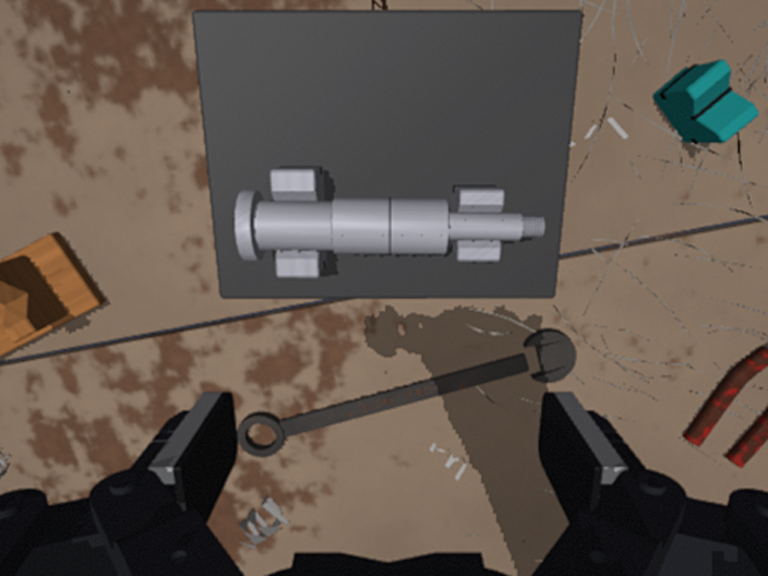

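The shaft lies in both V-blocks, level with the plate's edges: flange left at (245,226), mid-line at (390,226), tail at (540,226). Now the dial stand: estimate it from the earlier view, then take a close look on approach.

```bash
python3 - <<'E'
from h import *
w=np.load("w1.npy",allow_pickle=True).item()
s=p2w(w,np.array((512,422))/1.5,.194)[:2]; print("clamp",s, p2w(ctrl.get_calibration("top"),(379.5,233.3),.194))
c=np.load("pics/s3.png.npy",allow_pickle=True).item(); a=np.radians(PY); R=np.array([[np.cos(a),np.sin(a)],[-np.sin(a),np.cos(a)]])
for u in [(258,227),(390,227),(520,227)]: print((R@(p2w(c,np.array(u)/1.5,.078)[:2]-PC)).round(4))
ctrl.reach(tp(s,.27),[180,0,59]); ctrl.dwell(.3)
c,im=shot("pics/d1.png",None,1.5); print(ctrl.current_time_s(),ctrl.current_position(),ctrl.current_joints())
E
```

```text
clamp [ 0.4815756  -0.40756727] [ 0.47697304 -0.40831116  0.194     ]
[-0.0367  0.0834]
[-0.0368 -0.0017]
[-0.0369 -0.0855]
46.6667 [ 0.48187419 -0.40710536  0.23805667] [ 35.65042951  24.65981231   0.59935498 102.77366477  -0.3219656
  52.56500859   5.43532367]
```

View pics/d1.png

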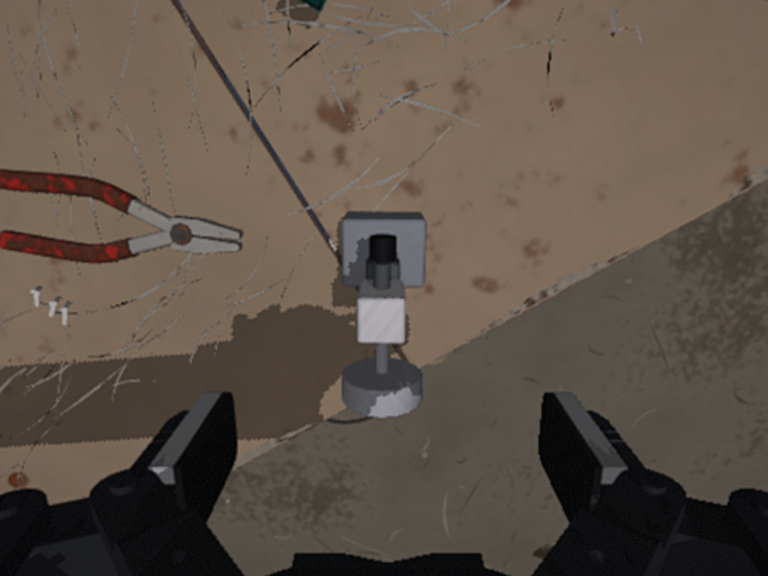

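The stand is seen square at tool yaw 59°. Its clamp top runs from (359,297) to (405,343), the base top from (342,219) to (425,286), and the gauge is at (382,388) on the −x side. I'll grasp the clamp, carry it over and lower it until it's supported.

```bash
python3 - <<'E'
from h import *
c=np.load("pics/d1.png.npy",allow_pickle=True).item()
k,yaw,L,W=block(c,np.array([(359,297),(405,297),(405,343),(359,343)])/1.5,.194)
b,yb,Lb,Wb=block(c,np.array([(342,219),(425,219),(425,286),(342,286)])/1.5,.05)
print(k,yaw,L,W,"base",b,yb,Lb,Wb)
s=(k+b)/2 if np.linalg.norm(k-b)<.006 else k
ctrl.move_linear(tp(k,.215),[180,0,59],vel=.12)
pick(k,59,.158,.17,100)
w=ctrl.current_width()*85
if w<17: raise SystemExit("missed")
ctrl.move_linear(tp(k,.29),vel=.2); ctrl.dwell(.2); print(ctrl.current_width()*85,ctrl.current_contact_force(),ctrl.current_torque(),ctrl.current_time_s())
E
```

```text
[ 0.48092752 -0.40717851] -121.17392514535473 0.021683879892598037 0.020472444052968903 base [ 0.48063782 -0.40720991] -121.12505318348498 0.04842710373628597 0.05893930270177895
grip mm 20.905645491548064 98.68653059005737 [-1.33869131  1.96196879  4.49003457]
lift 20.845991237525936 [ 0.78873836 -0.47563279 -6.81617172]
20.743030228608873 [ 0.30719076 -0.73411406 -6.10476643] [ 0.02675163 -0.02861938 -0.01263364] 49.7667
```

```bash
python3 - <<'E'
from h import *
t=plate(.0332,0.)
ctrl.reach(tp(t,.29),[180,0,PY]); ctrl.dwell(.2); print(t,ctrl.current_position(),ctrl.current_orientation())
ctrl.move_linear(tp(t,.200),vel=.1); ctrl.dwell(.3); print(ctrl.current_position(),ctrl.current_contact_force(),ctrl.current_torque())
f0=ctrl.current_contact_force()[2]; z=.1925
while z>.184:
    z-=.001; ctrl.move_linear(tp(t,z),vel=.03); f=np.array(ctrl.current_contact_force())
    if f[2]-f0>4: break
print(z,ctrl.current_position(),f,ctrl.current_torque(),ctrl.current_time_s())
E
```

```text
[ 0.57376771 -0.00244858] [ 0.57387329 -0.00363519  0.25805184] [ 1.79984832e+02 -1.41908253e-02 -1.13025813e+01]
[ 0.57405277 -0.00242445  0.16848473] [ 0.2408387  -1.08119247 -6.44860424] [ 0.00235582 -0.03533838  0.02153158]
0.1875 [ 0.57421686 -0.00231625  0.1561622 ] [-0.87250456  0.91146069  0.05334318] [ 0.04009538  0.35747446 -0.0350172 ] 54.3833
```

Contact came at the expected height (0.1875). I'll release, retreat, and check the stand and shaft numerically, since I've used all my picture views.

```bash
python3 - <<'E'
from h import *
t=plate(.0332,0.); a=np.radians(PY); R=np.array([[np.cos(a),np.sin(a)],[-np.sin(a),np.cos(a)]])
ctrl.grip(.6); ctrl.move_linear(tp(t,.32),vel=.2); ctrl.dwell(.3)
c,im=shot("pics/f1.png"); g=cv2.cvtColor(im,cv2.COLOR_BGR2GRAY)
P=lambda x,y,z: w2p(c,[*plate(x,y),z])[0]
u=P(.0332,0,.224); print("expected clamp",u, "corners",[P(.0332+i*.011,j*.011,.224).round(0) for i,j in [(1,1),(-1,-1)]])
x,y=u.astype(int); roi=g[y-45:y+46,x-45:x+46]; 
for th in (150,170,190):
    n,l,st,ce=cv2.connectedComponentsWithStats((roi>th).astype(np.uint8))
    for i in range(1,n):
        if st[i,4]>150:
            cn=cv2.findContours((l==i).astype(np.uint8),0,2)[0][0]; (cx,cy),wh,an=cv2.minAreaRect(cn)
            q=np.array([cx+x-45,cy+y-45]); print(th,st[i],(R@(p2w(c,q,.224)[:2]-PC)).round(4),wh,an)
# shaft profile: brightness transitions along plate x at journals
for yy in (.06,.02,-.02,-.06):
    xs=np.arange(-.08,.01,.0005); v=np.array([g[tuple(P(xx,yy,.078)[::-1].round().astype(int))] if 0<=P(xx,yy,.078)[1]<384 else 0 for xx in xs]).astype(int)
    b=xs[v>115]; print(yy,b.min().round(4) if len(b) else None,b.max().round(4) if len(b) else None)
print(ctrl.current_time_s())
E
```

```text
expected clamp [258.29249537 204.28931232] corners [array([243., 190.]), array([273., 219.])]
150 [   0   30   58   44 1229] [0.0287 0.0121] (34.882659912109375, 68.87089538574219) 63.43495178222656
170 [ 30  31  28  27 734] [0.0342 0.0013] (26.0, 27.0) 90.0
170 [  0  60  33  10 264] [0.0185 0.0215] (9.0, 32.0) 90.0
190 [ 31  32  26  25 533] [0.0342 0.0013] (24.0, 25.0) 90.0
0.06 -0.0685 0.0
0.02 -0.048 -0.022
-0.02 None None
-0.06 -0.0165 -0.0135
55.95
```

The clamp sits at plate (0.034, 0.001), square to the plate, so the plunger is about 1 mm from the shaft's axis. I'll move the arm clear and do a last numeric check of the shaft from the top camera.

```bash
python3 - <<'E'
from h import *
ctrl.reach([.45,-.35,.33],[180,0,0]); ctrl.dwell(.3)
im=ctrl.read_camera("top"); cv2.imwrite("pics/top2.png",im); c=ctrl.get_calibration("top"); g=cv2.cvtColor(im,cv2.COLOR_BGR2GRAY).astype(np.float32)
# rectified view (1 px = 1 mm) of plate frame at z=.078, up=+x, right=-y
xs=np.arange(.1,-.1,-.001); ys=np.arange(.13,-.13,-.001)
M=np.array([[w2p(c,[*plate(x,y),.078])[0] for y in ys] for x in xs]).astype(np.float32)
r=cv2.remap(g,M[...,0],M[...,1],cv2.INTER_LINEAR)
for y in (.09,.08,.045,.028,-.03,-.043,-.078,-.09):
    col=r[:,int(round((.13-y)*1000))]; k=np.where((col>140)&(xs<0)&(xs>-.08))[0]
    print(y, xs[k].max().round(3) if len(k) else None, xs[k].min().round(3) if len(k) else None, xs[k].mean().round(4) if len(k) else None)
print(ctrl.current_contact_force(),ctrl.current_time_s())
E
```

```text
0.09 -0.015 -0.054 -0.0345
0.08 -0.022 -0.048 -0.035
0.045 -0.006 -0.049 -0.031
0.028 -0.018 -0.05 -0.034
-0.03 -0.022 -0.046 -0.034
-0.043 -0.029 -0.043 -0.036
-0.078 -0.03 -0.044 -0.037
-0.09 -0.032 -0.04 -0.036
[-0.14970715 -0.57214221  0.62051345] 57.6917
```

```bash
python3 -c "
from cell import ctrl
print(ctrl.job_done())"
```

```text
the job is handed in; nothing more can be done
None
```

The job is handed in at about 58 s: shaft in both V-blocks, flange left, and the dial stand behind it with the plunger placed about 1 mm from the shaft's axis, though I could not see how far it is pressed in.

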